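# Move three lab vessels on to their next bench station

### The arm

A 7-joint arm with a two-finger parallel gripper is mounted at the origin on the work surface. World frame = base frame: x ahead of the robot, y to its left, z up, the work surface at z = 0. Lengths are in m, angles in rad, forces in N, time in s.
With the tool pointing down it reaches from about 0.4 to 0.875 m from the base axis. Payload 19.3 kg.
Tool frame: the origin (TCP) lies at the very end of the fingers, on their centre line; the grasp point (between the pads) lies 19 mm behind it; z points along the fingers, y is the line along which they close (so a half turn about z gives the same grasp; the last joint's range is limited). The gripper opens to 85 mm and grips with 20 to 120 N. Pads are 22 mm wide; open, the fingers measure 114 mm over their backs; the gripper's body (76 mm by 85 mm) begins 54 mm behind the grasp point. The pads swing forward as they close: fully open they stand 13 mm farther back than shut.
Start: joints at [-1.362, 0.521, -0.036, 1.599, 0.021, 1.021, -0.113], TCP at [0.172, 0.601, 0.231] pointing down, gripper open.
Joint ranges: [-2.91, 2.91], [-0.3, 2.13], [-1.5, 1.42], [0.17, 2.43], [-1.26, 4.41], [0.16, 1.93], [-2.52, 2.52]. Speed limits (rad/s): [1.89, 1.89, 2.39, 2.39, 3.01, 3.01, 3.01].

### API

Orientations are given as [roll, pitch, yaw] about the fixed x, y, z axes, in that order (R = Rz(yaw) Ry(pitch) Rx(roll)).
In Python, from workcell import bot gives the robot as it stands.
- The arm moves only by the tool jog_arm, never from a script. Its argument "motion" is a list of rows, each a list of 5 numbers: the shift along the tool's x, y, z scaled (see below), then the turn about the tool's z scaled (see below), then the opening, from 0 (shut) to 1 (fully open). A call has 1 to 12 rows; each row shifts and turns the commanded pose from where the row before left it, along the tool's axes as they then stand; what a row does not reach is not made up. The controller multiplies each number of a shift by 30 mm and each number of a turn by 0.08 rad. A row lasts 1/10 s, in which the tool goes at most 50 mm and 8.59 degrees, less where a joint would pass 70% of its speed; a pose out of reach is approached as far as the arm can. A call with a number of a shift or a turn outside -1 to 1 is refused whole. A call with a gripper value outside its range is refused whole. The fingers move at their own pace and stop on an object; "newtons" is the grip in N (left out, the last holds). Time passes only in rows, so rows that do not move let the fingers close. It gives the time, the measured TCP pose, the force, the opening and the grip force at its end, in the units of the state.
- bot.observe(): the state, without advancing time (a new reading comes with each control period).
- bot.grab_frame(name): name is "scene" or "side" or "wrist"; returns a dict with "pixels" (400x640x3 uint8, red, green, blue), "fovy" (degrees; the focal length in pixels is half the picture's height over the tangent of half this angle, whatever the lens; pixels are square), "cx", "cy" (the principal point, pixels), "rvec" (rotation vector, rad) and "tvec" (3), from world to camera coordinates, as OpenCV has them; the wrist camera has in their place "mount" (4x4, takes a point from camera to tool coordinates, whose origin is the TCP and whose axes are the flange's). Camera axes: x right, y down, z forward; pixel columns grow to the right and rows downward; lengths in m; the calibration is good to about 2 mm. A picture is of the moment at which its call begins: read the wrist's pose just before it. There is no depth.
- bot.job_done(): hands the job in; it is judged then, once.
The state is a dict: "clock": time; "qpos": joint angles; "qd": joint speeds; "joint_efforts": joint torques, N m; "position": TCP position; "tool_rot": TCP orientation; "force": force on the tool from outside, world axes, zero at the start; "moment": the same for the moment, N m; "grip_width": finger opening in m; "finger_force": force on a finger pad.
Only numpy, scipy, OpenCV 4.12 (cv2) and the standard library are available. Lean on these libraries where they do the work, as an engineer would, in place of code of your own. Each camera call takes 0.05 s, during which the arm holds its last target. There are 200 camera calls.

### The job

Move each vessel on to its next step: the capped bottle from the balance goes onto the stirrer plate, the white jar from the stirrer goes onto the finned metal block, and the steel beaker from the block goes onto the balance pan. Every place is taken, so park one of the vessels on the empty cork mat on the way, and never put anything down on the bare bench. Set each vessel down gently, upright in the middle of its place, leave the cork mat empty at the end, and do not disturb the tube rack, the tip box or the pen pot.

Things in the scene. Friction and masses are not known exactly. Their poses are not given: they have to be found in the camera images.
- bottle_center (a point): Capped reagent bottle, amber, round, 108 mm tall: body 56 mm in diameter up to 66 mm above its underside, sloping shoulder up to 84 mm, then a blue screw cap 36 mm in diameter and 24 mm high (84 to 108 mm above the underside), which is fixed and can carry the bottle. About 0.22 kg. Stands at the start on the balance pan. The point is on its axis half-way up, 54 mm above the underside; z points up its axis.
- jar_center (a point): Squat closed white plastic jar, round, 62 mm tall: body 55 mm in diameter, with a lid 58 mm in diameter and 20 mm high on top (42 to 62 mm above the underside), which is fixed. About 0.15 kg. Stands at the start on the stirrer plate. The point is on its axis half-way up, 31 mm above the underside; z points up its axis.
- beaker_center (a point): Plain open steel beaker, straight and round, empty, 80 mm tall, 52 mm outside diameter, wall 3 mm. About 0.16 kg. Stands at the start on the finned block. The point is on its axis half-way up, 40 mm above the underside; z points up its axis.
- balance_pan (a point): Balance, fixed to the bench: a grey housing 165 x 140 mm, 34 mm high, with a round steel pan 104 mm in diameter, whose top is 44 mm above the bench. The point is the centre of the top of the pan. x points away from the display, which reaches 105 mm from the point along -x; the other sides are 60 to 70 mm away.
- stirrer_plate (a point): Magnetic stirrer, fixed to the bench: a white housing 165 x 130 mm, 36 mm high, with a flat dark grey plate 110 x 110 mm, whose top is 44 mm above the bench. The point is the centre of the top of the plate. x points away from the front with the black knob (26 mm in diameter, top 48 mm above the bench), which reaches 105 mm from the point along -x.
- block_top (a point): Finned metal block, plain grey, fixed to the bench, 110 x 110 mm, 32 mm high, flat on top. The point is the centre of its top.
- mat_top (a point): Round cork mat, fixed to the bench, 110 mm in diameter, 16 mm thick, empty at the start: the free spot. The point is the centre of its top.
- rack_center (a point): Bystander, not to be disturbed: white tube rack full of small capped tubes, 90 x 180 mm, 76 mm tall with the tubes. The point is its centre, half-way up, 38 mm above the bench.
- tipbox_center (a point): Bystander, not to be disturbed: green box with a white lid, 87 x 122 mm, 57 mm tall. The point is its centre, 28 mm above the bench.
- penpot_center (a point): Bystander, not to be disturbed: square white pot 75 x 75 mm, 85 mm tall, with pens reaching 130 mm above the bench. The point is on its axis, 43 mm above the bench.

How it is judged:
By the outcome, as a careful person would: the job done as asked, in the order asked, and still so for the second after the job is handed in, with the robot touching nothing.
It also fails if it takes over 99 s, if anything falls off the work surface, if the arm or the gripper's body presses on something with over 40 N, if the wrist force passes 120 N, or if a joint passes its speed limit or range.

## Working session

There is one attempt and no reset: what is moved stays moved. The work goes in short steps, Python scripts to look and compute and a tool call to move; the robot and the scene stay as the last step left them, time stands still between calls to the robot, and variables do not carry over. Pictures are saved under pics/ and viewed, at most 14 in all, crops included, and the job is handed in when it is done.

Besides the shell and the picture viewer there is one more tool, called after "Call:" as name(argument=value, ...) on one line, values as JSON. jog_arm: Moves the arm, as the interface text tells. Shifts and turns lie within -1 to 1; 1 stands for 30 mm of shift or 0.08 rad of turn. Its arguments: {"type":"object","properties":{"motion":{"type":"array","items":{"type":"array","items":{"type":"number"}}},"newtons":{"type":"number"}},"required":["motion"]}

```bash
ls; mkdir -p pics
cat > h.py <<'E'
import numpy as np, cv2
from workcell import bot
def grab(n):
    s=bot.observe(); f=bot.grab_frame(n); f['s']=s
    return f
def cam(f):
    p=f['pixels']; h=p.shape[0]; fl=h/2/np.tan(np.radians(f['fovy'])/2)
    K=np.array([[fl,0,f['cx']],[0,fl,f['cy']],[0,0,1]])
    if 'mount' in f:
        from scipy.spatial.transform import Rotation as R
        T=np.eye(4); T[:3,:3]=R.from_euler('xyz',f['s']['tool_rot']).as_matrix(); T[:3,3]=f['s']['position']
        M=T@np.array(f['mount']); return K,M[:3,:3],M[:3,3]
    Rm=cv2.Rodrigues(np.array(f['rvec'],float))[0]; t=np.array(f['tvec']).ravel()
    return K,Rm.T,-Rm.T@t
def onz(f,uv,z):
    K,R,c=cam(f); uv=np.atleast_2d(uv).astype(float)
    d=(R@np.linalg.inv(K)@np.c_[uv,np.ones(len(uv))].T).T
    return c+d*((z-c[2])/d[:,2])[:,None]
def proj(f,P):
    K,R,c=cam(f); q=(K@R.T@(np.atleast_2d(P)-c).T).T
    return q[:,:2]/q[:,2:]
def save(f,n): cv2.imwrite('pics/'+n+'.png',f['pixels'][:,:,::-1])
E
python3 - <<'E'
from h import *
for n in ('scene','side','wrist'):
    f=grab(n); save(f,n+'0'); K,R,c=cam(f); print(n,f['fovy'],f['cx'],f['cy'],c.round(3),R[:,2].round(3))
print(bot.observe())
E
```

```text
pics
scene 42.997635851940025 322.83577616210516 206.42061255842037 [ 1.145 -1.041  0.84 ] [-0.393  0.75  -0.532]
side 49.51050201138848 313.95125274136035 200.44520499808425 [0.505 0.835 0.799] [ 0.106 -0.772 -0.627]
wrist 68.23725974261119 323.43420335177467 200.86841785246625 [0.099 0.622 0.373] [ 0.281 -0.082 -0.956]
{'clock': 0.15, 'qpos': array([-1.36221429,  0.52187238, -0.03634966,  1.59984151,  0.0212291 ,
        1.02108098, -0.1127684 ]), 'qd': array([ 0.00046056, -0.00039763, -0.00014878, -0.00106753,  0.00093478,
       -0.00192077, -0.00131425]), 'joint_efforts': array([ 9.76361625e-04, -9.27385569e+01,  1.98015489e+00, -3.70053077e+01,
        1.79292000e-02,  6.54529984e-03,  2.83321816e-05]), 'position': array([0.17194889, 0.60064162, 0.23087337]), 'tool_rot': array([-3.14077903e+00,  6.65844558e-05,  2.86286377e+00]), 'force': array([0.08777958, 0.06628272, 0.48239008]), 'moment': array([ 0.01055431, -0.04627058, -0.00472671]), 'finger_force': 0.0, 'grip_width': 0.08570733879185227}
```

View pics/scene0.png

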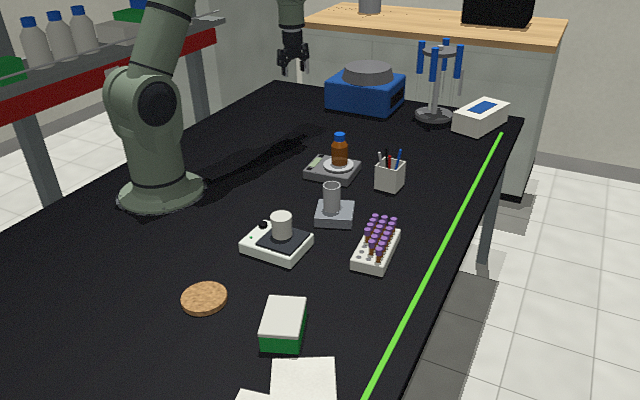

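View pics/side0.png

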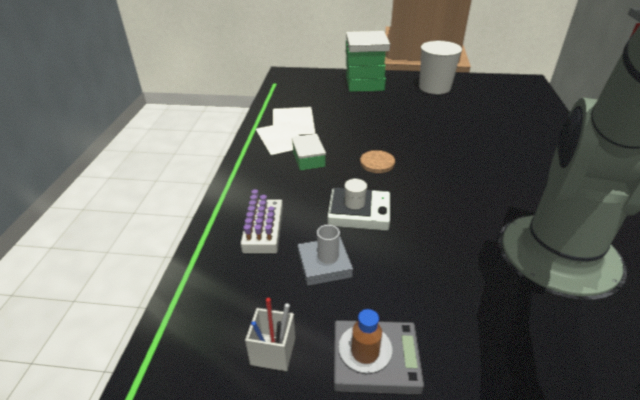

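The scene shows the mat at (204,297), stirrer and jar at (283,235), block and beaker at (333,205), and balance and bottle at (340,160). In the side view they are at (378,161), (355,200), (326,255) and (366,345).

Run:
```python
from h import *
a=grab('scene'); b=grab('side'); print(a.keys())
for n,p,q,z in [('pan',(340,163),(365,349),.044),('bottletop',(340,135),(369,317),.152),('plate',(283,239),(352,203),.044),('jartop',(282,217),(355,187),.106),('block',(335,212),(325,258),.032),('beakertop',(332,185),(328,231),.112),('mat',(204,297),(378,161),.016),('pot',(391,166),(272,325),.085),('rack',(378,240),(262,225),.04),('tip',(284,315),(309,145),.057)]:
    print(n,onz(a,p,z)[0,:2].round(3),onz(b,q,z)[0,:2].round(3))
# orientation edges
print('balance side front/back', onz(b,[(335,378),(421,380),(334,323),(415,322)],.034).round(3)[:,:2].tolist())
print('stirrer', onz(b,[(330,217),(389,220),(334,190),(389,193)],.036).round(3)[:,:2].tolist())
print('block', onz(b,[(299,247),(339,240),(351,268),(307,277)],.032).round(3)[:,:2].tolist())
print('tip', onz(a,[(269,296),(307,297),(298,334),(259,334)],.057).round(3)[:,:2].tolist())
```

```text
dict_keys(['pixels', 'fovy', 'cx', 'cy', 'rvec', 'tvec', 's'])
pan [0.483 0.357] [0.478 0.353]
bottletop [0.487 0.348] [0.477 0.357]
plate [ 0.535 -0.109] [ 0.528 -0.093]
jartop [ 0.529 -0.097] [ 0.522 -0.085]
block [0.595 0.089] [0.581 0.109]
beakertop [0.578 0.103] [0.575 0.099]
mat [ 0.465 -0.362] [ 0.457 -0.35 ]
pot [0.674 0.335] [0.66  0.347]
rack [0.764 0.002] [0.756 0.016]
tip [ 0.692 -0.366] [ 0.682 -0.361]
balance side front/back [[0.531, 0.413], [0.373, 0.399], [0.544, 0.293], [0.377, 0.272]]
stirrer [[0.583, -0.038], [0.427, -0.042], [0.583, -0.157], [0.426, -0.159]]
block [[0.65, 0.078], [0.553, 0.043], [0.517, 0.135], [0.617, 0.173]]
tip [[0.63, -0.328], [0.709, -0.293], [0.746, -0.4], [0.673, -0.436]]
```

View pics/wrist0.png

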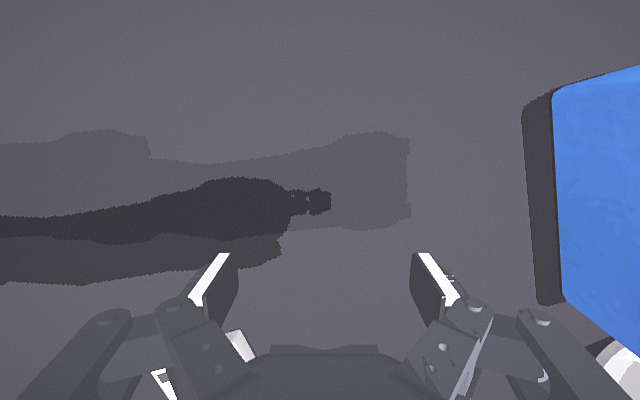

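The wrist view shows only bare bench and part of the blue unit, with nothing in the way. I'll turn the tool to yaw 90° while rising, so tool x lines up with world y and tool y with world x. Then I'll sweep over the places.

Call:
jog_arm(motion=[[0,0,-0.5,1,1],[0,0,-0.5,1,1],[0,0,-0.5,1,1],[0,0,-0.5,1,1],[0,0,-0.3,1,1],[0,0,0,1,1],[0,0,0,1,1],[0,0,0,1,1],[0,0,0,1,1],[0,0,0,1,1],[0,0,0,1,1],[0,0,0,1,1]], newtons=35)

```text
clock: 1.45
position: [0.172, 0.6008, 0.3002]
tool_rot: [-3.141, 0.0, 1.899]
force: [0.3, 0.2, -0.2]
grip_width: 0.0853
finger_force: 0.0
```

Call:
jog_arm(motion=[[0,0,0,1,1],[0,0,0,1,1],[0,0,0,1,1],[0,0,0,1,1],[0,0,0,0.15,1],[0,0,0,0,1]])

```text
clock: 2.05
position: [0.1719, 0.6008, 0.3002]
tool_rot: [3.142, 0.0, 1.573]
force: [0.2, -0.3, 0.5]
grip_width: 0.0856
finger_force: 0.0
```

Call:
jog_arm(motion=[[-0.6,0.9,0,0,1],[-0.7,0.9,0,0,1],[-0.7,0.9,0,0,1],[-0.7,0.9,0,0,1],[-0.7,0.9,0,0,1],[-0.7,0.9,0,0,1],[-0.7,0.9,0,0,1],[-0.7,0.9,0,0,1],[-0.7,0.9,0,0,1],[-0.7,0.9,0,0,1],[-0.7,0.9,0,0,1],[-0.3,0.4,0,0,1]])

```text
clock: 3.25
position: [0.4834, 0.3612, 0.3004]
tool_rot: [3.141, 0.001, 1.57]
force: [-0.1, -0.2, -0.3]
grip_width: 0.0852
finger_force: 0.0
```

Run:
```python
from h import *
f=grab('wrist'); save(f,'w1'); print(f['s']['position'],f['s']['tool_rot'],f['s']['clock']); np.savez('w1.npz',**{k:v for k,v in f.items() if k!='s'},p=f['s']['position'],r=f['s']['tool_rot'])
```

```text
[0.48337267 0.36122334 0.30041296] [3.14075785e+00 7.03521772e-04 1.56959437e+00] 3.25
```

View pics/w1.png

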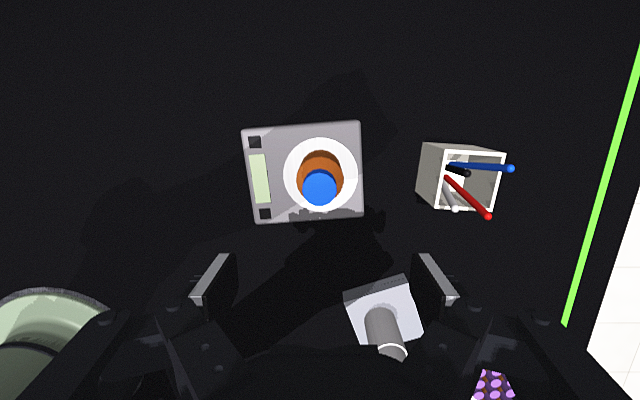

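The balance is at about (305,172), with its pan at (320,174) and the blue cap at (320,187). The pen pot is at (462,178), and the block and beaker at (385,320).

```bash
cat >> h.py <<'E'
def blob(f,mask,box):
    """largest blob in box u0,v0,u1,v1 -> ellipse of hull (centre, axes), area"""
    m=np.zeros(mask.shape,np.uint8); u0,v0,u1,v1=box; m[v0:v1,u0:u1]=mask[v0:v1,u0:u1]*255
    m=cv2.morphologyEx(m,cv2.MORPH_OPEN,np.ones((3,3),np.uint8))
    c=max(cv2.findContours(m,cv2.RETR_EXTERNAL,cv2.CHAIN_APPROX_NONE)[0],key=cv2.contourArea)
    return cv2.convexHull(c),cv2.contourArea(c)
def circ(f,mask,box,z):
    h,a=blob(f,mask,box); P=onz(f,h.reshape(-1,2),z)[:,:2]
    (x,y),r=cv2.minEnclosingCircle((P*1000).astype(np.float32)); 
    (ex,ey),ax,_=cv2.fitEllipse((P*1000).astype(np.float32))
    return np.round([x,y,r,ex,ey,*ax],1)
def rect(f,mask,box,z):
    h,a=blob(f,mask,box); P=onz(f,h.reshape(-1,2),z)[:,:2]
    r=cv2.minAreaRect((P*1000).astype(np.float32)); return [np.round(r[0],1),np.round(r[1],1),round(r[2],1)]
def hsv(f): return cv2.cvtColor(f['pixels'],cv2.COLOR_RGB2HSV).astype(int)
E
python3 - <<'E'
from h import *
f=grab('wrist'); H=hsv(f); h,s,v=H[...,0],H[...,1],H[...,2]
for n,z in(('cap',.152),):print(n,circ(f,(h>100)&(h<120)&(s>150)&(v>120),(280,150,360,220),z))
pan=((v>225)&(s<30))|(s>120)
print('pan',circ(f,pan,(276,128,362,220),.044))
print('housing',rect(f,(v>80),(225,100,375,235),.034))
print(f['pixels'][172,[262,275,290,350,358]].tolist())
E
```

```text
cap [477.6 361.8  18.8 477.5 361.5  34.3  37.9]
pan [477.  350.6  52.2 477.4 350.6 102.5 103.8]
housing [array([455.1, 349.6]), array([162. , 138.6]), 4.4]
[[215, 227, 191], [160, 157, 164], [242, 240, 242], [247, 246, 246], [164, 160, 166]]
```

Call:
jog_arm(motion=[[-0.9,0.3,0,0,1],[-0.9,0.3,0,0,1],[-0.9,0.3,0,0,1],[-0.9,0.3,0,0,1],[-0.9,0.3,0,0,1],[-0.9,0.3,0,0,1],[-0.9,0.3,0,0,1],[-0.9,0.3,0,0,1],[-0.9,0.3,0,0,1],[-0.5,0.3,0,0,1]])

```text
clock: 4.35
position: [0.5709, 0.105, 0.3005]
tool_rot: [3.142, -0.0, 1.572]
force: [-0.5, 1.2, -0.5]
grip_width: 0.0855
finger_force: 0.0
```

Run:
```python
from h import *
f=grab('wrist'); save(f,'w2'); print(f['s']['position'])
import pickle; pickle.dump(f,open('w2.pkl','wb'))
```

```text
[0.57088728 0.10499743 0.30048206]
```

View pics/w2.png

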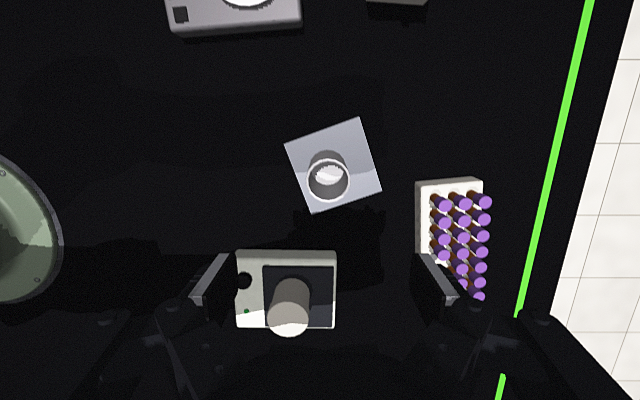

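Call:
jog_arm(motion=[[-0.9,-0.3,0,0,1],[-0.9,-0.3,0,0,1],[-0.9,-0.3,0,0,1],[-0.9,-0.3,0,0,1],[-0.9,-0.3,0,0,1],[-0.9,-0.2,0,0,1],[-0.6,-0.1,0,0,1],[0,0,0,0,1]])

```text
clock: 5.2
position: [0.5165, -0.0752, 0.3006]
tool_rot: [3.141, 0.0, 1.57]
force: [-0.5, -0.3, 0.2]
grip_width: 0.0855
finger_force: 0.0
```

Run:
```python
from h import *
f=grab('wrist'); save(f,'w3'); print(f['s']['position'])
import pickle; pickle.dump(f,open('w3.pkl','wb'))
```

```text
[ 0.51651456 -0.07522843  0.3005572 ]
```

View pics/w3.png

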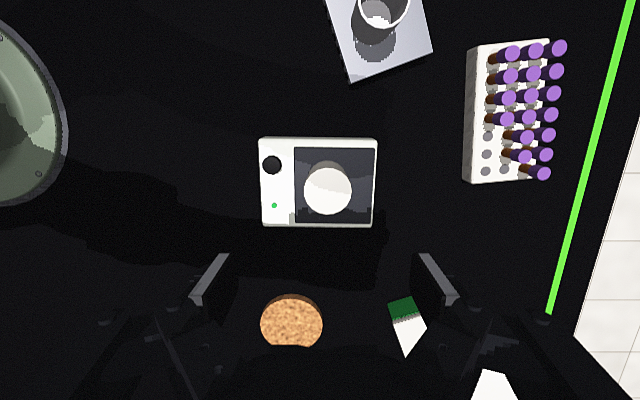

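In w2 the block's corners are (284,145), (360,117), (382,190) and (312,214), with the beaker rim at (328,180). In w3 the dark plate spans (294,147) to (375,222), the jar top is at (328,190) and the mat is at (291,320).

Run:
```python
from h import *
import pickle
f=pickle.load(open('w2.pkl','rb')); v=hsv(f)[...,2]
print('block',rect(f,(v>90),(270,105,395,225),.032), onz(f,[(284,145),(360,117),(382,190),(312,214)],.032)[:,:2].mean(0))
# rim: dark interior + bright rim; take rim hull from bright ring pixels
g=cv2.cvtColor(f['pixels'],cv2.COLOR_RGB2GRAY); print(g[180,300:360].tolist()); print(g[150:212,328].tolist())
f=pickle.load(open('w3.pkl','rb')); g=cv2.cvtColor(f['pixels'],cv2.COLOR_RGB2GRAY)
print('jar',circ(f,(g>175),(299,160,358,218),.106)); 
print('plate',onz(f,[(294.5,148),(375,148.5),(373,222.5),(295,222.5)],.044)[:,:2].round(4).tolist())
print('stir housing',rect(f,g>90,(250,130,385,235),.036))
print('mat',circ(f,(hsv(f)[...,1]>70)&(hsv(f)[...,2]>130),(250,285,335,344),.016))
print('tip',onz(f,[(388,301),(414,296),(427,328),(405,356)],.057)[:,:2].round(3).tolist())
```

```text
block [array([584.2, 102.7]), array([109.7, 110.8]), 19.6] [0.58526848 0.10224905]
[195, 197, 199, 197, 198, 196, 212, 235, 133, 54, 67, 72, 77, 80, 77, 75, 165, 238, 226, 221, 222, 220, 218, 219, 220, 224, 231, 230, 231, 228, 230, 231, 229, 231, 232, 224, 221, 215, 184, 110, 89, 94, 92, 90, 90, 83, 78, 82, 211, 218, 188, 193, 191, 192, 191, 195, 191, 192, 193, 190]
[120, 99, 100, 103, 103, 106, 105, 90, 176, 249, 227, 139, 89, 94, 85, 181, 227, 225, 218, 216, 222, 220, 221, 227, 239, 247, 247, 246, 247, 245, 231, 218, 221, 221, 195, 130, 103, 103, 106, 105, 107, 112, 111, 103, 107, 110, 105, 106, 95, 118, 242, 251, 224, 186, 185, 186, 190, 198, 173, 80, 6, 3]
jar [520.  -91.7  28.6 520.1 -91.7  56.3  57. ]
plate [[0.4768, -0.0488], [0.5845, -0.0494], [0.5871, -0.1555], [0.4744, -0.1556]]
stir housing [array([ 506.5, -100. ]), array([130.7, 162.3]), 89.2]
mat [ 458.5 -357.2   54.6  458.8 -357.5  108.1  109.1]
tip [[0.614, -0.279], [0.653, -0.27], [0.679, -0.328], [0.648, -0.384]]
```

Call:
jog_arm(motion=[[-0.55,0.12,0.9,0,1],[0,0,1,0,1],[0,0,1,0,1],[0,0,1,0,1],[0,0,1,0,1],[0,0,0.9,0,1],[0,0,0.7,0,1],[0,0,0.5,0,1],[0,0,0.4,0,1],[0,0,0.2,0,1],[0,0,0,0,1],[0,0,0,0,1]])

```text
clock: 6.45
position: [0.5209, -0.0904, 0.0728]
tool_rot: [3.141, -0.0, 1.571]
force: [0.1, 0.9, 0.5]
grip_width: 0.0853
finger_force: 0.0
```

Run:
```python
from h import *
import pickle
f=pickle.load(open('w2.pkl','rb')); print('beaker',onz(f,[(328,180.3),(306.5,180.3),(349,180.3),(328.5,158),(328.5,203)],.112).round(4)[:,:2].tolist())
f=grab('wrist'); save(f,'w4'); print(f['s']['position'],f['s']['force'])
```

```text
beaker [[0.5752, 0.1032], [0.5505, 0.1031], [0.5993, 0.1032], [0.5756, 0.1288], [0.5759, 0.0759]]
[ 0.52091196 -0.09043346  0.07278265] [0.14872503 0.86234617 0.53320812]
```

View pics/w4.png

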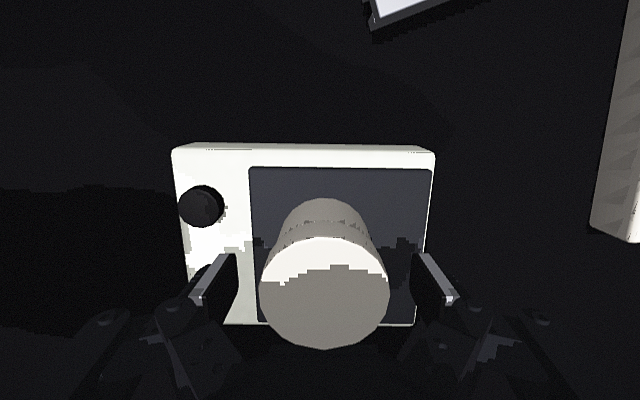

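The jar sits centred between the open fingers, its lid at (325,290). I'll close on it.

Call:
jog_arm(motion=[[-0.04,0,0,0,0.6],[0,0,0,0,0.5],[0,0,0,0,0.3],[0,0,0,0,0.3],[0,0,0,0,0.3],[0,0,0,0,0.3]], newtons=35)

```text
clock: 7.1
position: [0.5209, -0.092, 0.0729]
tool_rot: [3.141, -0.0, 1.571]
force: [-2.3, 0.4, 9.3]
grip_width: 0.057
finger_force: 35.5
```

Call:
jog_arm(motion=[[0,0,-0.2,0,0.3],[0,0,-0.4,0,0.3],[0,0,-0.7,0,0.3],[0,0,-0.7,0,0.3],[0,0,-0.5,0,0.3],[0,0,0,0,0.3]])

```text
clock: 7.7
position: [0.5216, -0.092, 0.1497]
tool_rot: [3.138, -0.0, 1.571]
force: [0.2, 0.5, -1.4]
grip_width: 0.0571
finger_force: 37.8
```

Call:
jog_arm(motion=[[-0.4,-0.1,0,0,0.3],[-0.8,-0.2,0,0,0.3],[-1,-0.25,0,0,0.3],[-1,-0.25,0,0,0.3],[-1,-0.25,0,0,0.3],[-1,-0.25,0,0,0.3],[-1,-0.25,0,0,0.3],[-1,-0.25,0,0,0.3],[-0.8,-0.15,0,0,0.3],[-0.6,-0.1,0,0,0.3],[-0.25,-0.05,0,0,0.3],[0,0,0,0,0.3]])

```text
clock: 8.9
position: [0.4565, -0.3583, 0.1467]
tool_rot: [-3.141, -0.0, 1.569]
force: [-0.0, 0.2, -1.5]
grip_width: 0.0571
finger_force: 37.8
```

Call:
jog_arm(motion=[[0,0,0.4,0,0.3],[0,0,0.8,0,0.3],[0,0,0.8,0,0.3],[0,0,0.6,0,0.3],[0,0,0.3,0,0.3],[0,0,0.2,0,0.3],[0,0,0.1,0,0.3],[0,0,0,0,0.3]])

```text
clock: 9.7
position: [0.4578, -0.3573, 0.0514]
tool_rot: [3.141, 0.0, 1.571]
force: [-0.0, 0.5, -1.1]
grip_width: 0.057
finger_force: 37.8
```

Call:
jog_arm(motion=[[0,0,0.06,0,0.3],[0,0,0.05,0,0.3],[0,0,0.04,0,0.3],[0,0,0.03,0,0.3],[0,0,0,0,0.3]])

```text
clock: 10.2
position: [0.4576, -0.3574, 0.0459]
tool_rot: [-3.142, -0.0, 1.571]
force: [0.6, 0.1, -2.1]
grip_width: 0.0567
finger_force: 37.8
```

Call:
jog_arm(motion=[[0,0,0.03,0,0.3],[0,0,0.02,0,0.3],[0,0,0,0,0.3]])

```text
clock: 10.5
position: [0.4577, -0.3574, 0.045]
tool_rot: [3.141, -0.0, 1.571]
force: [-2.8, 2.2, 10.6]
grip_width: 0.0571
finger_force: 39.0
```

Call:
jog_arm(motion=[[0,0,0,0,0.75],[0,0,0,0,0.85],[0,0,0,0,1],[0,0,0,0,1],[0,0,0,0,1],[0,0,-0.4,0,1],[0,0,-0.8,0,1],[0,0,-1,0,1],[0,0,-1,0,1],[0,0,-1,0,1],[0,0,-1,0,1],[0.4,0,-1,0,1]])

```text
clock: 11.7
position: [0.457, -0.3463, 0.2326]
tool_rot: [3.141, 0.001, 1.569]
force: [0.1, 0.2, 0.9]
grip_width: 0.0852
finger_force: 0.0
```

Call:
jog_arm(motion=[[0.8,0,-1,0,1],[1,0,-0.5,0,1],[1,0,0,0,1],[1,0,0,0,1],[1,0,0,0,1],[1,0,0,0,1],[1,0,0,0,1],[1,0,0,0,1],[1,0,0,0,1],[1,0,0,0,1],[1,0,0,0,1],[1,0,0,0,1]])

```text
clock: 12.9
position: [0.4573, 0.0096, 0.2763]
tool_rot: [3.141, -0.0, 1.57]
force: [0.5, 0.9, 0.6]
grip_width: 0.0853
finger_force: 0.0
```

Call:
jog_arm(motion=[[1,0.1,0,0,1],[1,0.1,0,0,1],[1,0.1,0,0,1],[1,0.1,0,0,1],[1,0.1,0,0,1],[1,0.1,0,0,1],[1,0,0,0,1],[1,0,0,0,1],[1,0,0,0,1],[1,0,0,0,1],[0.7,0,0,0,1],[0,0,0,0,1]])

```text
clock: 14.1
position: [0.4748, 0.3323, 0.2758]
tool_rot: [3.142, -0.001, 1.574]
force: [0.9, -0.6, 0.2]
grip_width: 0.0852
finger_force: 0.0
```

Call:
jog_arm(motion=[[0.5,0.09,0.4,0,1],[0.48,0,0.8,0,1],[0,0,1,0,1],[0,0,1,0,1],[0,0,0.8,0,1],[0,0,0.5,0,1],[0,0,0.3,0,1],[0,0,0.16,0,1],[0,0,0,0,1]])

```text
clock: 15.0
position: [0.4784, 0.3589, 0.1265]
tool_rot: [-3.142, 0.0, 1.57]
force: [0.4, 0.0, -0.1]
grip_width: 0.0857
finger_force: 0.0
```

Run:
```python
from h import *
f=grab('wrist'); save(f,'w5'); H=hsv(f);h,s,v=H[...,0],H[...,1],H[...,2]
print(f['s']['position'],circ(f,(h>100)&(h<120)&(s>150)&(v>60),(150,100,500,399),.152))
```

```text
[0.47840404 0.35891278 0.12647656] [477.7 364.2  21.9 478.  363.7  35.2  44.4]
```

View pics/w5.png

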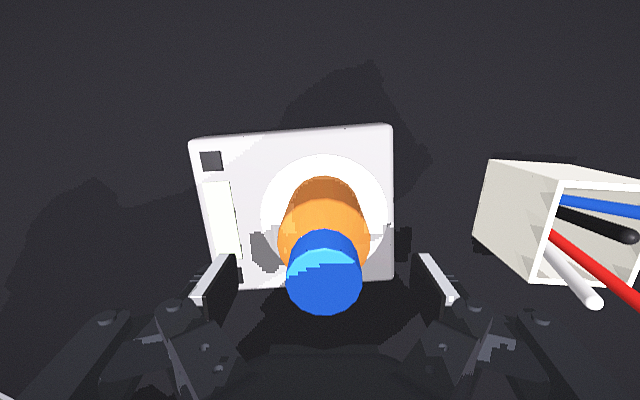

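The cap, at (324,275), is between the fingers. I'll nudge 2 mm in y and grip.

Call:
jog_arm(motion=[[0.08,-0.02,0,0,0.7],[0,0,0,0,0.5],[0,0,0,0,0.4],[0,0,0,0,0.1],[0,0,0,0,0.1],[0,0,0,0,0.1],[0,0,0,0,0.1]], newtons=45)

```text
clock: 15.75
position: [0.478, 0.3616, 0.1271]
tool_rot: [3.141, -0.001, 1.571]
force: [0.3, -0.3, 4.9]
grip_width: 0.0346
finger_force: 44.5
```

Call:
jog_arm(motion=[[0,0,-0.1,0,0.1],[0,0,-0.3,0,0.1],[0,0,-0.7,0,0.1],[0,0,-0.8,0,0.1],[0,0,-0.6,0,0.1],[0,0,-0.3,0,0.1],[0,0,0,0,0.1]])

```text
clock: 16.45
position: [0.4781, 0.3617, 0.2118]
tool_rot: [3.14, -0.001, 1.571]
force: [0.4, 0.4, -2.2]
grip_width: 0.0344
finger_force: 45.2
```

Call:
jog_arm(motion=[[-0.4,0,-0.3,0,0.1],[-0.8,0,0,0,0.1],[-1,0,0,0,0.1],[-1,0,0,0,0.1],[-1,0,0,0,0.1],[-1,0,0,0,0.1],[-1,0,0,0,0.1],[-1,0,0,0,0.1],[-1,0,0,0,0.1],[-1,0,0,0,0.1],[-1,0.15,0,0,0.1],[-1,0.3,0,0,0.1]])

```text
clock: 17.65
position: [0.4901, 0.0235, 0.2194]
tool_rot: [-3.14, 0.0, 1.57]
force: [0.8, 0.3, -2.2]
grip_width: 0.0346
finger_force: 45.3
```

Call:
jog_arm(motion=[[-1,0.3,0,0,0.1],[-1,0.3,0,0,0.1],[-1,0.3,0,0,0.1],[-0.7,0.2,0,0,0.1],[-0.4,0.15,0,0,0.1],[-0.1,0,0,0,0.1],[0,0,0,0,0.1],[0,0,0,0,0.1]])

```text
clock: 18.45
position: [0.5284, -0.0994, 0.2195]
tool_rot: [-3.141, -0.0, 1.572]
force: [-0.3, 0.7, -2.7]
grip_width: 0.0348
finger_force: 45.3
```

Call:
jog_arm(motion=[[-0.05,0.05,0.4,0,0.1],[0,0,0.8,0,0.1],[0,0,0.8,0,0.1],[0,0,0.5,0,0.1],[0,0,0.2,0,0.1],[0,0,0.1,0,0.1],[0,0,0.08,0,0.1],[0,0,0.05,0,0.1],[0,0,0.05,0,0.1],[0,0,0,0,0.1]])

```text
clock: 19.45
position: [0.5303, -0.102, 0.1304]
tool_rot: [3.141, -0.0, 1.571]
force: [-0.3, 0.1, -2.3]
grip_width: 0.0345
finger_force: 45.3
```

Call:
jog_arm(motion=[[0,0,0.04,0,0.1],[0,0,0.03,0,0.1],[0,0,0.03,0,0.1],[0,0,0,0,0.1]])

```text
clock: 19.85
position: [0.5302, -0.1021, 0.1272]
tool_rot: [3.142, 0.0, 1.571]
force: [-0.0, 0.7, -2.2]
grip_width: 0.0347
finger_force: 45.4
```

Call:
jog_arm(motion=[[0,0,0.03,0,0.1],[0,0,0.02,0,0.1],[0,0,0,0,0.1]])

```text
clock: 20.15
position: [0.5307, -0.1021, 0.1269]
tool_rot: [3.14, -0.0, 1.571]
force: [-4.4, 1.2, 23.4]
grip_width: 0.0346
finger_force: 48.0
```

Call:
jog_arm(motion=[[0,0,-0.02,0,0.1],[0,0,0,0,0.45],[0,0,0,0,0.5],[0,0,0,0,0.7],[0,0,0,0,1],[0,0,0,0,1],[0,0,0,0,1],[0,0,-0.4,0,1],[0,0,-0.8,0,1],[0,0,-1,0,1],[0,0,-1,0,1],[0,0,-1,0,1]])

```text
clock: 21.35
position: [0.53, -0.1022, 0.2545]
tool_rot: [3.141, 0.0, 1.571]
force: [0.5, -0.0, 0.5]
grip_width: 0.0854
finger_force: 0.0
```

Run:
```python
from h import *
f=grab('scene'); save(f,'s2'); print(f['s']['position'])
w=grab('wrist'); H=hsv(w);h,s,v=H[...,0],H[...,1],H[...,2]
print(circ(w,(h>100)&(h<120)&(s>150)&(v>110),(150,50,500,399),.152))
cv2.imwrite('pics/s2w.png',np.vstack([f['pixels'][100:360,100:500],w['pixels'][50:350,120:520]])[:,:,::-1])
```

```text
[ 0.52999779 -0.10220055  0.25446425]
[ 530.6 -103.8   17.7  530.6 -103.8   34.8   35.1]
```

View pics/s2w.png

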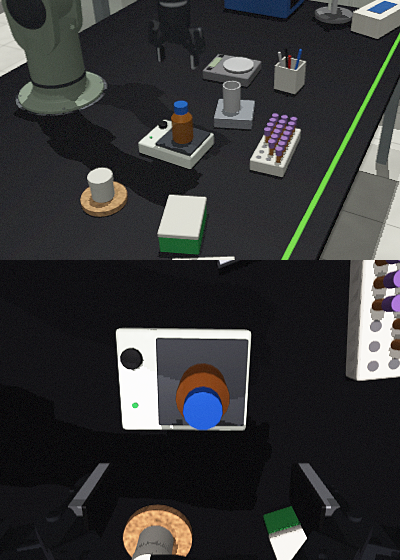

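The jar stands upright on the mat, the bottle is upright in the middle of the plate, and the balance is free. Next is the beaker.

Call:
jog_arm(motion=[[0.5,0.1,0,0,1],[1,0.2,0,0,1],[1,0.3,0,0,1],[1,0.3,0,0,1],[1,0.3,0,0,1],[1,0.2,0,0,1],[0.8,0.1,0,0,1],[0.5,0,0,0,1],[0,0,0.5,0,1],[0,0,0.8,0,1],[0,0,0.4,0,1],[0,0,0,0,1]])

```text
clock: 22.65
position: [0.5743, 0.1013, 0.2001]
tool_rot: [-3.139, 0.001, 1.57]
force: [-0.4, 0.9, 0.4]
grip_width: 0.0856
finger_force: 0.0
```

Run:
```python
from h import *
f=grab('wrist'); save(f,'w6'); print(f['s']['position']); print(proj(f,[[.575,.1025,.112],[.575+.026,.1025,.112],[.575-.026,.1025,.112],[.575,.1285,.112],[.575,.0765,.112]]).round(1).tolist())
```

```text
[0.57434459 0.10133925 0.20009363]
[[325.4, 204.7], [357.1, 204.7], [293.6, 204.6], [325.4, 173.5], [325.3, 233.9]]
```

View pics/w6.png

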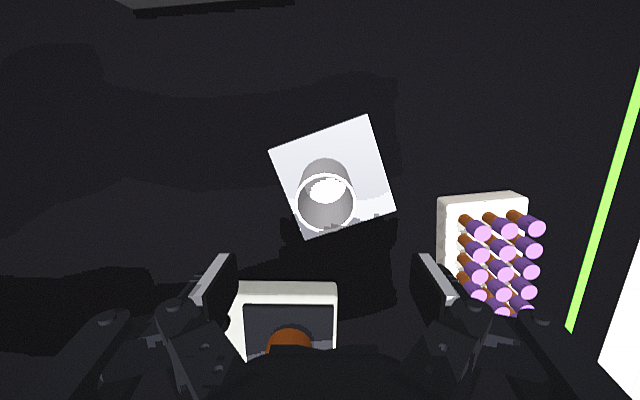

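The beaker rim is centred at (325,202), which matches the prediction. I'll descend and grip.

Call:
jog_arm(motion=[[0.07,0.02,0.4,0,1],[0,0,0.8,0,1],[0,0,1,0,1],[0,0,1,0,1],[0,0,0.7,0,1],[0,0,0.4,0,1],[0,0,0.27,0,1],[0,0,0,0,0.7],[0,0,0,0,0.6],[0,0,0,0,0.3],[0,0,0,0,0.3],[0,0,0,0,0.3]], newtons=35)

```text
clock: 23.9
position: [0.5764, 0.1041, 0.0653]
tool_rot: [3.14, -0.0, 1.571]
force: [-1.5, 0.0, 7.8]
grip_width: 0.0522
finger_force: 36.5
```

Call:
jog_arm(motion=[[0,0,0,0,0.3],[0,0,-0.1,0,0.3],[0,0,-0.3,0,0.3],[0,0,-0.7,0,0.3],[0,0,-0.9,0,0.3],[0,0,-0.7,0,0.3],[0,0,-0.4,0,0.3],[0,0,0,0,0.3]])

```text
clock: 24.7
position: [0.5765, 0.1042, 0.1589]
tool_rot: [3.139, -0.001, 1.571]
force: [0.1, -0.6, -1.5]
grip_width: 0.052
finger_force: 37.2
```

Call:
jog_arm(motion=[[0.4,-0.1,0,0,0.3],[0.8,-0.3,0,0,0.3],[1,-0.4,0,0,0.3],[1,-0.5,0,0,0.3],[1,-0.5,0,0,0.3],[1,-0.5,0,0,0.3],[1,-0.4,0,0,0.3],[1,-0.4,0,0,0.3],[0.6,-0.2,0,0,0.3],[0.4,0,0,0,0.3],[0,0,0,0,0.3],[0,0,0,0,0.3]])

```text
clock: 25.9
position: [0.4771, 0.349, 0.1567]
tool_rot: [-3.141, 0.001, 1.57]
force: [-0.3, 0.0, -1.9]
grip_width: 0.0523
finger_force: 37.2
```

Call:
jog_arm(motion=[[0,0,0.4,0,0.3],[0,0,0.8,0,0.3],[0,0,0.7,0,0.3],[0,0,0.4,0,0.3],[0,0,0.2,0,0.3],[0,0,0.06,0,0.3],[0,0,0,0,0.3]])

```text
clock: 26.6
position: [0.4771, 0.35, 0.0807]
tool_rot: [3.141, -0.0, 1.57]
force: [1.3, 0.6, -2.4]
grip_width: 0.0519
finger_force: 37.1
```

Call:
jog_arm(motion=[[0,0,0.04,0,0.3],[0,0,0.04,0,0.3],[0,0,0.02,0,0.3],[0,0,0,0,0.3]])

```text
clock: 27.0
position: [0.4768, 0.3501, 0.0775]
tool_rot: [3.142, -0.0, 1.571]
force: [0.6, -0.4, -1.6]
grip_width: 0.0523
finger_force: 37.2
```

Call:
jog_arm(motion=[[0,0,0.015,0,0.3],[0,0,0,0,0.3]])

```text
clock: 27.2
position: [0.4768, 0.3501, 0.0774]
tool_rot: [3.141, -0.0, 1.571]
force: [-2.5, -0.6, 6.6]
grip_width: 0.0518
finger_force: 37.6
```

Call:
jog_arm(motion=[[0,0,0,0,0.65],[0,0,0,0,0.75],[0,0,0,0,1],[0,0,0,0,1],[0,0,0,0,1],[0,0,-0.4,0,1],[0,0,-1,0,1],[0,0,-1,0,1],[0,0,-1,0,1],[0,0,-1,0,1],[0,0,-1,0,1],[0,0,-1,0,1]])

```text
clock: 28.4
position: [0.4767, 0.3498, 0.2712]
tool_rot: [3.141, -0.0, 1.571]
force: [0.8, -0.2, -0.0]
grip_width: 0.0853
finger_force: 0.0
```

Run:
```python
from h import *
f=grab('wrist'); print(f['s']['position']); p=f['pixels'].copy()
c=np.array([.4773,.3506])
for z,r in((.044,.052),(.124,.026)):
    t=np.linspace(0,2*np.pi,40); q=proj(f,np.c_[c[0]+r*np.cos(t),c[1]+r*np.sin(t),0*t+z])
    for a in q: cv2.circle(p,tuple(int(round(x)) for x in a),0,(255,0,0),-1)
cv2.imwrite('pics/w7.png',cv2.resize(p[80:300,200:440],None,fx=2,fy=2)[:,:,::-1])
```

```text
[0.47668064 0.34979081 0.27123986]
```

View pics/w7.png

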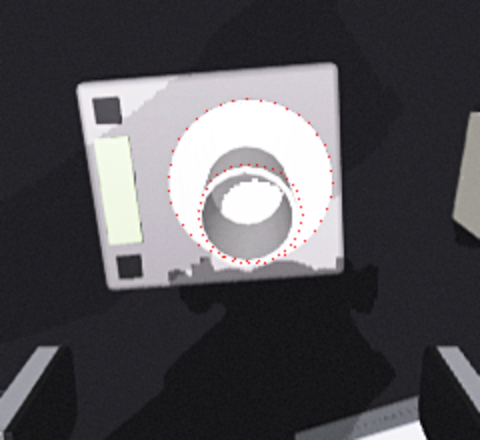

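Call:
jog_arm(motion=[[-0.4,0,0,0,1],[-0.8,0,0,0,1],[-1,0,0,0,1],[-1,0,0,0,1],[-1,0,0,0,1],[-1,0,0,0,1],[-1,0,0,0,1],[-1,0,0,0,1],[-1,0,0,0,1],[-1,0,0,0,1],[-1,0,0,0,1],[-1,0,0,0,1]])

```text
clock: 29.65
position: [0.4758, 0.0121, 0.2686]
tool_rot: [-3.141, 0.0, 1.57]
force: [0.9, -0.1, 0.2]
grip_width: 0.0854
finger_force: 0.0
```

Call:
jog_arm(motion=[[-1,0,0,0,1],[-1,0,0,0,1],[-1,0,0,0,1],[-1,-0.1,0,0,1],[-1,-0.1,0,0,1],[-1,-0.1,0,0,1],[-1,-0.1,0,0,1],[-1,-0.1,0,0,1],[-1,-0.1,0,0,1],[-0.9,0,0,0,1],[-0.5,0,0,0,1],[0,0,0,0,1]])

```text
clock: 30.85
position: [0.4577, -0.2996, 0.2685]
tool_rot: [-3.141, 0.0, 1.568]
force: [-0.8, -0.0, -0.5]
grip_width: 0.0854
finger_force: 0.0
```

The pan outline fits, and the beaker rim at (247,215) is within about 2 mm of the drawn target at (250,213). The beaker is upright and centred. Now I'll fetch the jar from the mat.

Call:
jog_arm(motion=[[-0.6,0,0,0,1],[-0.6,0,0.3,0,1],[-0.5,0,0.8,0,1],[-0.05,0,1,0,1],[0,0,1,0,1],[0,0,1,0,1],[0,0,1,0,1],[0,0,1,0,1],[0,0,0.7,0,1],[0,0,0.4,0,1],[0,0,0.2,0,1],[0,0,0,0,1]])

```text
clock: 32.05
position: [0.4588, -0.3501, 0.0469]
tool_rot: [-3.141, -0.0, 1.571]
force: [0.0, 0.8, 0.0]
grip_width: 0.0857
finger_force: 0.0
```

Call:
jog_arm(motion=[[-0.24,0,0.04,0,1],[0,0,0,0,0.7],[0,0,0,0,0.6],[0,0,0,0,0.3],[0,0,0,0,0.3],[0,0,0,0,0.3],[0,0,0,0,0.3],[0,0,0,0,0.3]], newtons=35)

```text
clock: 32.85
position: [0.4589, -0.3581, 0.0466]
tool_rot: [3.141, 0.001, 1.57]
force: [-1.7, 0.2, 7.8]
grip_width: 0.057
finger_force: 35.7
```

Call:
jog_arm(motion=[[0,0,-0.2,0,0.3],[0,0,-0.6,0,0.3],[0,0,-1,0,0.3],[0,0,-1,0,0.3],[0,0,-1,0,0.3],[0,0,-1,0,0.3],[0,0,-0.6,0,0.3],[0,0,-0.2,0,0.3],[0,0,0,0,0.3]])

```text
clock: 33.75
position: [0.459, -0.3576, 0.2142]
tool_rot: [3.141, 0.0, 1.571]
force: [-0.6, 0.4, -1.7]
grip_width: 0.0568
finger_force: 37.8
```

Call:
jog_arm(motion=[[0.4,0,0,0,0.3],[0.8,0,0,0,0.3],[1,0,0,0,0.3],[1,0,0,0,0.3],[1,0,0,0,0.3],[1,0,0,0,0.3],[1,0,0,0,0.3],[1,0,0,0,0.3],[1,0.2,0,0,0.3],[1,0.4,0,0,0.3],[1,0.6,0,0,0.3],[1,0.6,0,0,0.3]])

```text
clock: 34.95
position: [0.5123, -0.0196, 0.2128]
tool_rot: [-3.14, -0.0, 1.571]
force: [0.4, -1.4, -1.3]
grip_width: 0.0571
finger_force: 37.8
```

Call:
jog_arm(motion=[[1,0.6,0,0,0.3],[1,0.6,0,0,0.3],[1,0.6,0,0,0.3],[0.7,0.4,0,0,0.3],[0.4,0.2,0,0,0.3],[0,0,0,0,0.3],[0,0,0,0,0.3]])

```text
clock: 35.65
position: [0.584, 0.1004, 0.2132]
tool_rot: [-3.14, 0.001, 1.57]
force: [-0.1, -0.4, -0.9]
grip_width: 0.0569
finger_force: 37.8
```

Call:
jog_arm(motion=[[0.04,0.02,0.4,0,0.3],[0,0,0.9,0,0.3],[0,0,1,0,0.3],[0,0,1,0,0.3],[0,0,0.7,0,0.3],[0,0,0.5,0,0.3],[0,0,0.2,0,0.3],[0,0,0.1,0,0.3],[0,0,0,0,0.3]])

```text
clock: 36.55
position: [0.5856, 0.1024, 0.0701]
tool_rot: [3.141, -0.0, 1.57]
force: [0.0, 1.6, -1.1]
grip_width: 0.0572
finger_force: 37.9
```

Call:
jog_arm(motion=[[0,0,0.07,0,0.3],[0,0,0.06,0,0.3],[0,0,0.05,0,0.3],[0,0,0.03,0,0.3],[0,0,0,0,0.3]])

```text
clock: 37.05
position: [0.5854, 0.1026, 0.0634]
tool_rot: [-3.142, 0.0, 1.571]
force: [0.1, 0.4, -1.1]
grip_width: 0.0572
finger_force: 37.9
```

Call:
jog_arm(motion=[[0,0,0.02,0,0.3],[0,0,0.01,0,0.3],[0,0,0,0,0.3]])

```text
clock: 37.35
position: [0.5854, 0.1025, 0.0627]
tool_rot: [3.142, -0.0, 1.571]
force: [-1.2, 0.3, 1.0]
grip_width: 0.0567
finger_force: 38.1
```

Call:
jog_arm(motion=[[0,0,0.01,0,0.3],[0,0,0,0,0.3],[0,0,0,0,0.75],[0,0,0,0,0.85],[0,0,0,0,1],[0,0,0,0,1],[0,0,0,0,1],[0,0,-0.4,0,1],[0,0,-1,0,1],[0,0,-1,0,1],[0,0,-1,0,1],[0,0,-1,0,1]])

```text
clock: 38.55
position: [0.5853, 0.1024, 0.1964]
tool_rot: [3.141, -0.0, 1.57]
force: [-0.1, 1.0, -0.4]
grip_width: 0.0856
finger_force: 0.0
```

Call:
jog_arm(motion=[[0,0,-1,0,1],[0,0,-1,0,1],[0,0,-0.5,0,1],[0,0,0,0,1],[0,0,0,0,1]])

```text
clock: 39.05
position: [0.5852, 0.1025, 0.2695]
tool_rot: [3.141, -0.0, 1.571]
force: [-0.6, 0.7, 0.1]
grip_width: 0.0852
finger_force: 0.0
```

Run:
```python
from h import *
w=grab('wrist'); f=grab('scene'); print(w['s']['position'])
g=cv2.cvtColor(w['pixels'],cv2.COLOR_RGB2GRAY)
print(proj(w,[[.5845,.1025,.094],[.5845,.1025,.032]]).round(1))
cv2.imwrite('pics/fin.png',np.hstack([f['pixels'][110:370,130:530],w['pixels'][60:320,120:520]])[:,:,::-1])
```

```text
[0.58520196 0.10253577 0.26953227]
[[323.6 181.4]
 [323.6 170.4]]
```

View pics/fin.png

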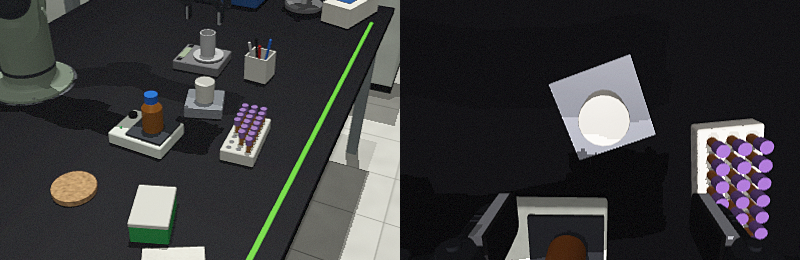

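All three vessels stand upright in the middle of their places, with the jar top at pixel (323,180) against a predicted (324,181). The mat is empty, and the rack, tip box and pen pot look untouched.

```bash
python3 -c "
from workcell import bot
print(bot.job_done())"
```

```text
the job is handed in; nothing more can be done
None
```

Handed in at about 39 s of robot time: bottle on the stirrer, jar on the finned block (parked on the mat on the way), beaker on the balance pan, all upright and centred to a few millimetres in the last pictures, mat empty, bystanders untouched; the firmest set-down was the bottle, at about 23 N.

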